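# Clear the weigh plate and bring the square canister to the pointer

### The job

Get the tint station ready: with the scraper, push all four chips of hardened paint off the weigh plate into the trough along its side, without touching the chips with the gripper, and stand the scraper upright back on the bench. Then grip the bar on top of the carousel and turn it until the one square canister is lined up with the fixed pointer, and finish still gripping the bar, holding the carousel still. Leave the tin, the cup and the jar where they are.

Things in the scene. Friction and masses are not known exactly. Their poses are not given: they have to be found in the camera images.
- plate: fixed weigh plate: a white box with a bare metal top 154 (along its x) x 170 (along its y) mm, top surface 30 mm above the bench, flat with no rims. Origin: under the plate's centre, at bench height. Along its +y side runs an open dark steel trough: inside 166 mm along x, from y = 85 to y = 152 mm, floor 4 mm above the bench; its end walls are 26 mm high (below the plate's top) and its far wall, at y = 152 to 156 mm, is 45 mm high
- scraper: loose scraper block standing on its blade, about 200 g: grey blade 120 long (its x) x 22 thick (its y) x 32 mm high, on it a wooden handle 64 long (x) x 24 thick (y), from 32 to 84 mm above the blade's lower edge. Origin: centre of the underside of the blade; z up
- chip0: loose black chip of hardened paint, 22 x 16 x 6 mm, lying flat on the weigh plate, about 12 g; origin: centre of its underside
- chip1: loose black chip of hardened paint, 22 x 16 x 6 mm, lying flat on the weigh plate, about 12 g; origin: centre of its underside
- chip2: loose black chip of hardened paint, 22 x 16 x 6 mm, lying flat on the weigh plate, about 12 g; origin: centre of its underside
- chip3: loose black chip of hardened paint, 22 x 16 x 6 mm, lying flat on the weigh plate, about 12 g; origin: centre of its underside
- base: fixed white foot of the carousel; origin on the turning axis at bench height. A dark tongue with a pointed end sticks out from it along its -x, past the turntable's rim, and bears the pointer
- pointer (a point): the pointer: top of a small white ridge (28 x 8 mm) on the dark, pointed tongue of the foot, 158 mm from the turning axis along the foot's -x, 30 mm above the bench. This is the carousel's front
- carousel: free-running turntable on the foot, turns about the vertical axis both ways without end stops, stays where it is left (light friction, about 0.04 N m): white disc 276 mm across with five round black canisters 56 mm across and one square one, fixed to it 60 degrees apart, centres 100 mm from the axis, all tops lower than 136 mm above the bench. Origin on the axis, 20 mm above the bench; its -x points to the square canister
- square_can (a point): top centre of the square canister's body (54 x 54 mm, black with a blank label and a small cap, the only square one), on the turntable 100 mm from the axis, 120 mm above the bench
- bar (a point): centre of the metal grip bar on top of the carousel, on the turning axis, 171 mm above the bench: 84 mm long along the carousel's x (so it points at the square canister), 22 mm thick along the carousel's y, from 149 to 193 mm above the bench, on a column 20 mm thick
- tin: bystander: closed round tin, 72 mm across, 75 mm high, origin under its centre
- cup: bystander: white cup, 72 mm across, 85 mm high, origin under its centre
- jar: bystander: small jar, 52 mm across, 70 mm high, origin under its centre

How it is judged:
By the outcome, as a careful person would: the job done as asked, in the order asked, and still so for the second after the job is handed in, while the arm keeps its last pose, push and grip.
It also fails if it takes over 72 s, if anything falls off the work surface, if the arm or the gripper's body presses on something with over 40 N, if the wrist force passes 120 N, or if a joint passes its speed limit or range.

### The arm

A 7-joint arm with a two-finger parallel gripper is mounted at the origin on the work surface. World frame = base frame: x ahead of the robot, y to its left, z up, the work surface at z = 0. Lengths are in m, angles in rad, forces in N, time in s.
With the tool pointing down it reaches from about 0.4 to 0.85 m from the base axis. Payload 10.4 kg.
Tool frame: the origin (TCP) lies midway between the tips of the shut fingers; the grasp point (between the pads) lies manip.grip_depth behind it (manip.grip_depth is the distance from the TCP to the grasp point, in m); z points along the fingers, x is the direction in which the jaws open and shut, and the axes are right-handed (so a half turn about z gives the same grasp; the last joint's range is limited). The gripper opens to 85 mm and grips with 20 to 120 N. Pads are 22 mm wide; open, the fingers measure 114 mm over their backs; the gripper's body (76 mm by 85 mm) begins 54 mm behind the grasp point. The pads swing forward as they close: fully open they stand 13 mm farther back than shut.
Start: joints at [1.178, 0.332, -0.065, 1.46, 0.022, 1.35, -0.088], TCP at [0.226, -0.583, 0.231] pointing down, gripper open.
Joint ranges: [-2.6, 2.6], [-0.5, 2.12], [-1.47, 1.34], [0.16, 2.42], [-1.27, 4.41], [0.06, 2.06], [-2.6, 2.6]. Speed limits (rad/s): [2.22, 2.22, 2.79, 2.79, 3.14, 3.14, 3.14].

### API

Orientations are given as a unit quaternion [x, y, z, w].
In Python, from workcell import manip gives the robot as it stands. The module is installed in compiled form; this text tells all that it offers.
- The arm moves only by the tool send_rows, never from a script. Its argument "steps" is a list of rows, each a list of 2 entries, a list of its own where there are three numbers: the shift along the tool's x, y, z in m, then the turn about the tool's z in rad. In form: [[[x, y, z], spin], ...]. A call has exactly 8 rows; each row is the pose to reach, as a shift and turn from the pose commanded when the call began, along the tool's axes at that moment; what a row does not reach only later rows make up. A row lasts 1/8 s, in which the tool goes at most 62.5 mm and 10.7 degrees, less where a joint would pass 70% of its speed; a pose out of reach is approached as far as the arm can. A call with a gripper value outside its range is refused whole. "hand" is the opening, from 0 (shut) to 1 (fully open), set as the call begins (left out, the last holds). The fingers move at their own pace and stop on an object; "force" is the grip in N (left out, the last holds). Time passes only in rows, so rows that repeat a pose let the fingers close, or fill a call up. It gives the time, the measured TCP pose, the force and the opening at its end, in the units of the state.
- manip.get_obs(): the state, without advancing time (a new reading comes with each control period).
- manip.camera(name): name is "scene" or "top" or "wrist"; returns (picture, depth): 480x640x3 uint8, red, green, blue; 480x640 float32, m along the optical axis (not along the pixel's ray), 0 where there is no reading.
- manip.camera_info(name): a dict with "intrinsics" (3x3 intrinsics, pixels), "dist_coeffs" ([k1, k2, p1, p2, k3] as OpenCV has them; the pictures are not rectified), "pose" (4x4, takes a point from camera to world coordinates); the wrist camera has in their place "T_tool_cam" (4x4, takes a point from camera to tool coordinates, whose origin is the TCP and whose axes are the tool frame's). Camera axes: x right, y up, looking along -z (the intrinsics and any distortion apply to the point x, -y, -z); pixel columns grow to the right and rows downward; lengths in m; the calibration is good to about 2 mm. A picture is of the moment at which its call begins: read the wrist's pose just before it. camera_info takes no time and is no camera call.
- manip.hand_in(): hands the job in, once; it reports no verdict.
The state is a dict: "clock": time; "joint_pos": joint angles; "joint_velocities": joint speeds; "tau": joint torques, N m; "position": TCP position; "ee_rot": TCP orientation; "ft_force": force on the tool from outside, world axes, zero at the start; "torque": the same for the moment, N m; "grip_width": opening from 0.0 (shut) to 1.0 (fully open).
Only numpy, scipy, OpenCV 4.12 (cv2) and the standard library are available. Lean on these libraries where they do the work, as an engineer would, in place of code of your own. Each camera call takes 0.05 s, during which the arm holds its last target.

## Working session

There is one attempt and no reset: what is moved stays moved. The work goes in short steps, Python scripts to look and compute and a tool call to move; the robot and the scene stay as the last step left them, time stands still between calls to the robot, and variables do not carry over. Pictures are saved under pics/ and viewed, and the job is handed in when it is done.

Besides the shell and the picture viewer there is one more tool, called after "Emit:" by a JSON object that holds its "name" and its "arguments", one argument or row to a line. send_rows: Moves the arm, as the interface text tells. Its arguments: {"type":"object","properties":{"steps":{"type":"array"},"hand":{"type":"number"},"force":{"type":"number"}},"required":["steps"]}

```bash
mkdir -p pics; ls; python3 - <<'E'
from workcell import manip
import cv2, numpy as np
o=manip.get_obs()
for k,v in o.items(): print(k,np.round(v,4))
print(manip.grip_depth)
for n in ["scene","top","wrist"]:
    i=manip.camera_info(n); print(n,{k:np.round(v,4).tolist() for k,v in i.items()})
    p,d=manip.camera(n)
    cv2.imwrite(f"pics/{n}0.png",p[...,::-1]); np.save(f"pics/{n}0_d.npy",d)
E
```

```text
pics
clock 0.0
joint_pos [ 1.1784  0.3329 -0.0647  1.461   0.0216  1.3499 -0.0885]
joint_velocities [-0.0001 -0.0001  0.0007 -0.001  -0.0004 -0.0019  0.0002]
tau [-1.00000e-03 -6.25449e+01  4.82000e-02 -3.91612e+01  1.60000e-02
  9.90000e-03  0.00000e+00]
position [ 0.2257 -0.5824  0.2305]
ee_rot [ 8.250e-01 -5.651e-01 -6.000e-04 -4.000e-04]
ft_force [ 0.3392 -0.2359 -0.0658]
torque [ 0.0152 -0.0413 -0.0411]
grip_width 0.9971
0.0187
scene {'intrinsics': [[586.0235, 0.0, 314.0104], [0.0, 586.0235, 241.4767], [0.0, 0.0, 1.0]], 'dist_coeffs': [-0.0413, 0.0, 0.0, 0.0, 0.0], 'pose': [[-0.7077, -0.403, 0.5803, 1.2185], [0.7063, -0.3849, 0.5941, 0.6351], [-0.0161, 0.8303, 0.5571, 0.7614], [0.0, 0.0, 0.0, 1.0]]}
top {'intrinsics': [[503.244, 0.0, 323.0936], [0.0, 503.244, 233.7448], [0.0, 0.0, 1.0]], 'dist_coeffs': [-0.1447, 0.0, 0.0, 0.0, 0.0], 'pose': [[0.0017, 0.9851, -0.1719, 0.4027], [-1.0, 0.0008, -0.0055, 0.0071], [-0.0053, 0.1719, 0.9851, 1.0415], [0.0, 0.0, 0.0, 1.0]]}
wrist {'intrinsics': [[363.955, 0.0, 319.1099], [0.0, 363.955, 243.1822], [0.0, 0.0, 1.0]], 'dist_coeffs': [0.0233, 0.0, 0.0, 0.0, 0.0], 'T_tool_cam': [[1.0, 0.0005, 0.0012, 0.0013], [0.0008, -0.9468, -0.3218, -0.0832], [0.001, 0.3218, -0.9468, -0.1429], [0.0, 0.0, 0.0, 1.0]]}
```

View pics/scene0.png

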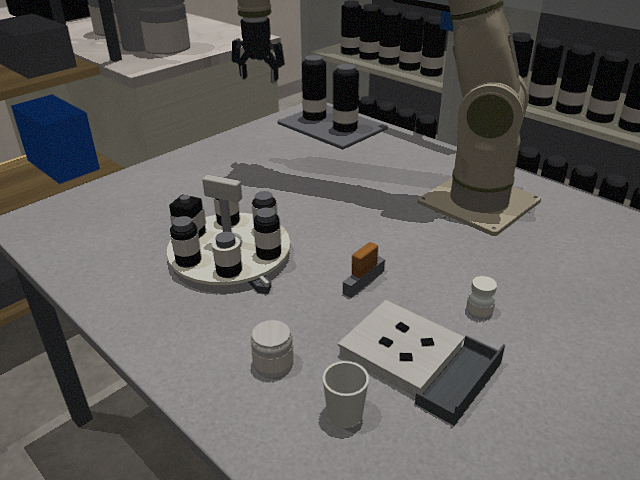

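View pics/top0.png

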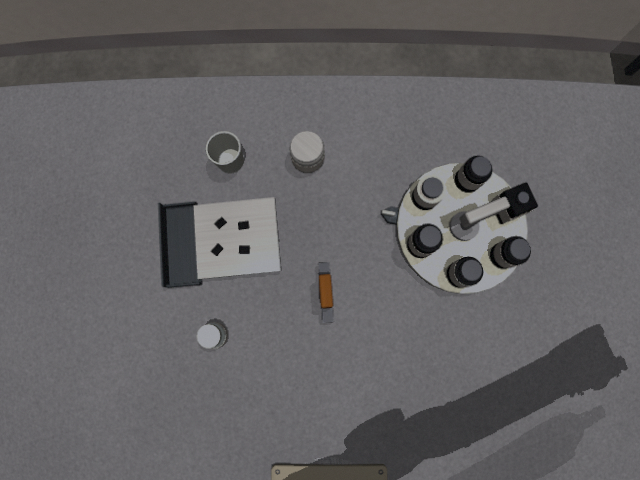

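View pics/wrist0.png

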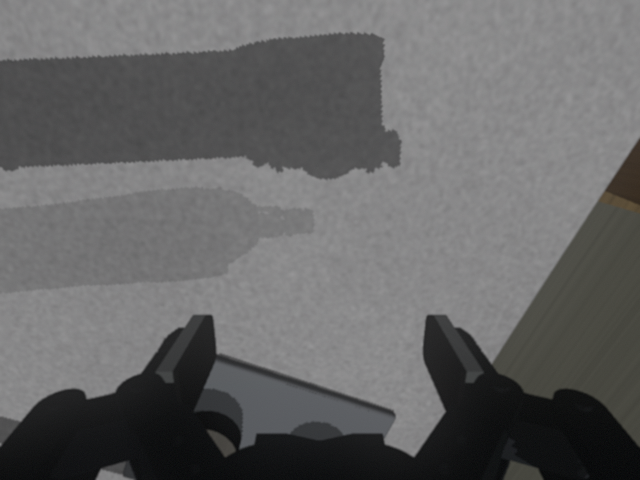

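```bash
cat > h.py <<'E'
import numpy as np, cv2
from scipy.spatial.transform import Rotation as R
from workcell import manip
def cam(name, pose=None):
    i=manip.camera_info(name); K=np.array(i["intrinsics"]); D=np.array(i["dist_coeffs"])
    if name=="wrist":
        o=pose; T=np.eye(4); T[:3,:3]=R.from_quat(o["ee_rot"]).as_matrix(); T[:3,3]=o["position"]
        P=T@np.array(i["T_tool_cam"])
    else: P=np.array(i["pose"])
    return K,D,P
def toplane(c,uv,z):
    K,D,P=c
    uv=np.asarray(uv,float).reshape(-1,1,2)
    n=cv2.undistortPoints(uv,K,D)[:,0]
    d=np.c_[n[:,0],-n[:,1],-np.ones(len(n))]@P[:3,:3].T
    o=P[:3,3]; t=(z-o[2])/d[:,2]
    return (o+t[:,None]*d)[:,:2]
def proj(c,X):
    K,D,P=c
    X=(np.asarray(X,float).reshape(-1,3)-P[:3,3])@P[:3,:3]
    X=X*[1,-1,-1]
    return cv2.projectPoints(X,np.zeros(3),np.zeros(3),K,D)[0][:,0]
def snap(name,tag):
    o=manip.get_obs(); p,d=manip.camera(name); b=np.ascontiguousarray(p[...,::-1])
    cv2.imwrite(f"pics/{tag}.png",b); return b,d,cam(name,o)
def rect(mask):
    cs,_=cv2.findContours(mask.astype(np.uint8),cv2.RETR_EXTERNAL,cv2.CHAIN_APPROX_NONE)
    return sorted(cs,key=cv2.contourArea,reverse=True)
E
python3 - <<'E'
import cv2
b=cv2.imread('pics/top0.png')
cv2.imwrite('pics/t_a.png',cv2.resize(b[180:340,150:350],None,fx=4,fy=4,interpolation=cv2.INTER_CUBIC)[:600])
cv2.imwrite('pics/t_b.png',cv2.resize(b[145:305,370:550],None,fx=4,fy=4,interpolation=cv2.INTER_CUBIC)[:600])
E
```

```text
(no output)
```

View pics/t_a.png

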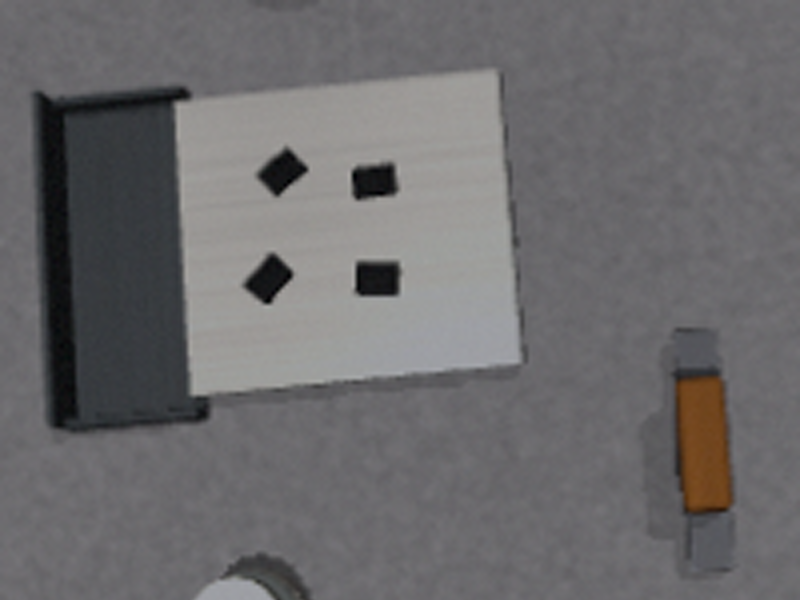

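View pics/t_b.png

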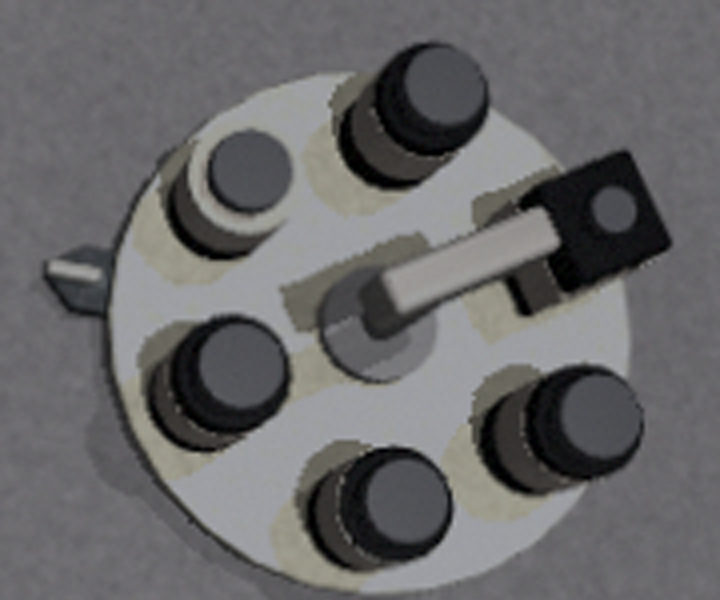

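```bash
python3 - <<'E'
from h import *
b=cv2.imread('pics/top0.png'); c=cam("top"); d=np.load('pics/top0_d.npy')
off=np.array([150,180.])
pl=np.array([[175,100],[498,69],[522,362],[192,396]])/4+off
w=toplane(c,pl,.03); print("plate",w.round(4),"centre",w.mean(0).round(4))
e=[(w[(i+1)%4]-w[i]) for i in range(4)]
print([ (np.linalg.norm(v).round(4), np.degrees(np.arctan2(v[1],v[0])).round(2)) for v in e])
hsv=cv2.cvtColor(b,cv2.COLOR_BGR2HSV)
m=(hsv[...,1]>120)&(hsv[...,0]<25)&(hsv[...,2]>60); m[:150]=0
r=cv2.boxPoints(cv2.minAreaRect(rect(m)[0])); w=toplane(c,r,.084)
print("handle",r.round(1).tolist(),w.round(4).tolist(),w.mean(0).round(4)); 
for i in range(2):
  v=w[i+1]-w[i]; print(np.linalg.norm(v).round(4),np.degrees(np.arctan2(v[1],v[0])).round(2))
# chips
g=b.max(2); m=np.zeros_like(g); cv2.fillPoly(m,[np.int32(pl+[[3,3],[-3,3],[-3,-3],[3,-3]])],1)
for q in rect((g<75)&(m>0))[:5]:
  print("chip",cv2.contourArea(q), toplane(c,[cv2.minAreaRect(q)[0]],.036).round(4))
off=np.array([370,145.])
print("pointer",toplane(c,[[74/4+370,270/4+145]],.03).round(4), toplane(c,np.array([[50,266],[98,274]])/4+off,.03).round(4))
bar=np.array([[383,283],[548,207],[560,245],[395,313]])/4+off
w=toplane(c,bar,.193); print("bar",w.round(4).tolist(),w.mean(0).round(4))
v=w[1]-w[0]; print(np.linalg.norm(v),np.degrees(np.arctan2(v[1],v[0])))
v=w[2]-w[3]; print(np.linalg.norm(v),np.degrees(np.arctan2(v[1],v[0])))
caps=np.array([[250,170],[447,85],[614,209],[598,420],[405,505],[242,362]])/4+off
w=toplane(c,caps,.135); print("caps",w.round(4).tolist(), w.mean(0), )
print([d[int(v),int(u)] for u,v in caps])
E
```

```text
plate [[0.6398 0.2826]
 [0.6558 0.1136]
 [0.5038 0.0986]
 [0.4856 0.2668]] centre [0.5713 0.1904]
[(np.float64(0.1698), np.float64(-84.58)), (np.float64(0.1528), np.float64(-174.39)), (np.float64(0.1692), np.float64(96.16)), (np.float64(0.155), np.float64(5.84))]
handle [[318.1000061035156, 274.3999938964844], [330.20001220703125, 273.5], [332.5, 306.5], [320.5, 307.3999938964844]] [[0.4912, 0.0219], [0.4928, -0.0012], [0.4302, -0.0056], [0.4285, 0.0172]] [0.4607 0.0081]
0.0231 -85.83
0.0628 -175.94
chip 70.0 [[0.5454 0.2284]]
chip 68.5 [[0.5456 0.173 ]]
chip 65.0 [[0.5961 0.1765]]
chip 61.0 [[0.6014 0.2243]]
pointer [[ 0.6237 -0.1219]] [[ 0.6258 -0.1095]
 [ 0.6216 -0.1342]]
bar [[0.5827, -0.2364], [0.6174, -0.3131], [0.6002, -0.3175], [0.5694, -0.2411]] [ 0.5924 -0.277 ]
0.08417961689395552 -65.69275371463411
0.08231347309855437 -68.06773612569822
caps [[0.6489, -0.1924], [0.6915, -0.2896], [0.6314, -0.3676], [0.5305, -0.3527], [0.4915, -0.2586], [0.5577, -0.1852]] [ 0.59191518 -0.274356  ]
[np.float32(0.95319724), np.float32(0.94458544), np.float32(0.9347778), np.float32(0.917403), np.float32(0.9214765), np.float32(0.9163588)]
```

```bash
cat >> h.py <<'E'
def rel(x,y,z,yawdeg,o=None):
    o=o or manip.get_obs(); Rm=R.from_quat(o["ee_rot"]).as_matrix()
    s=Rm.T@(np.array([x,y,z])-o["position"]); yaw=np.degrees(np.arctan2(Rm[1,0],Rm[0,0]))
    dy=(yawdeg-yaw+180)%360-180
    print("pos",np.round(o["position"],4),"yaw",yaw.round(2),"tilt",np.round(Rm[:,2],4),"t",round(o["clock"],2),"w",round(o["grip_width"],3))
    print("shift",s.round(4).tolist(),"spin",round(-np.radians(dy),4))
E
python3 -c "
from h import *
rel(.4607,.008,.2,-86)"
```

```text
pos [ 0.2257 -0.5825  0.2307] yaw -68.82 tilt [-4.e-04  9.e-04 -1.e+00] t 0.15 w 0.998
shift [-0.4657, -0.4325, 0.0312] spin 0.2999
```

Emit:
{"name": "send_rows", "arguments": {
  "steps": [
    [[-0.014, -0.013, 0.0], 0.01],
    [[-0.042, -0.039, 0.0], 0.03],
    [[-0.08, -0.074, 0.0], 0.05],
    [[-0.12, -0.111, 0.0], 0.08],
    [[-0.16, -0.149, 0.0], 0.11],
    [[-0.2, -0.186, 0.0], 0.14],
    [[-0.24, -0.223, 0.0], 0.17],
    [[-0.28, -0.26, 0.0], 0.2]
  ],
  "hand": 1
}}

```text
clock: 1.15
position: [0.3674, -0.226, 0.2313]
ee_rot: [0.764, -0.645, 0.0, 0.0]
ft_force: [0.2, -0.2, -0.4]
grip_width: 1.0
```

```bash
python3 -c "
from h import *
rel(.4607,.008,.2,-86)
print(manip.get_obs()['joint_pos'])"
```

```text
pos [ 0.3674 -0.226   0.2313] yaw -80.33 tilt [ 1.e-04 -4.e-04 -1.e+00] t 1.15 w 1.0
shift [-0.215, -0.1312, 0.0312] spin 0.099
[ 0.83474633 -0.08215435 -0.36587095  1.91950102 -0.03013152  1.29867298
 -0.92390703]
```

Emit:
{"name": "send_rows", "arguments": {
  "steps": [
    [[-0.036, -0.022, 0.002], 0.015],
    [[-0.075, -0.046, 0.005], 0.03],
    [[-0.115, -0.07, 0.01], 0.05],
    [[-0.15, -0.092, 0.015], 0.07],
    [[-0.185, -0.113, 0.023], 0.085],
    [[-0.205, -0.125, 0.028], 0.095],
    [[-0.215, -0.131, 0.031], 0.099],
    [[-0.215, -0.131, 0.031], 0.099]
  ]
}}

```text
clock: 2.15
position: [0.4598, 0.0064, 0.2001]
ee_rot: [0.732, -0.681, -0.0, 0.0]
ft_force: [0.0, -0.7, 0.4]
grip_width: 1.003
```

```bash
python3 - <<'E'
from h import *
b,d,c=snap("wrist","w1")
rel(.4607,.008,.2,-86)
hsv=cv2.cvtColor(b,cv2.COLOR_BGR2HSV)
m=(hsv[...,1]>120)&(hsv[...,0]<25)&(hsv[...,2]>60)
q=rect(m)[0]; r=cv2.boxPoints(cv2.minAreaRect(q)); print(r.tolist(), cv2.contourArea(q))
w=toplane(c,r,.084);print("handle",w.round(4).tolist(),w.mean(0).round(4))
E
```

```text
pos [0.4597 0.0056 0.2002] yaw -85.96 tilt [-4.e-04 -3.e-04 -1.e+00] t 2.2 w 1.0
shift [-0.0023, -0.0011, 0.0002] spin 0.0007
[[304.0, 194.0], [332.0, 194.0], [332.0, 271.0], [304.0, 271.0]] 1802.0
handle [[0.4917, 0.0187], [0.4931, -0.0013], [0.4333, -0.0063], [0.4318, 0.0153]] [0.4625 0.0066]
```

View pics/w1.png

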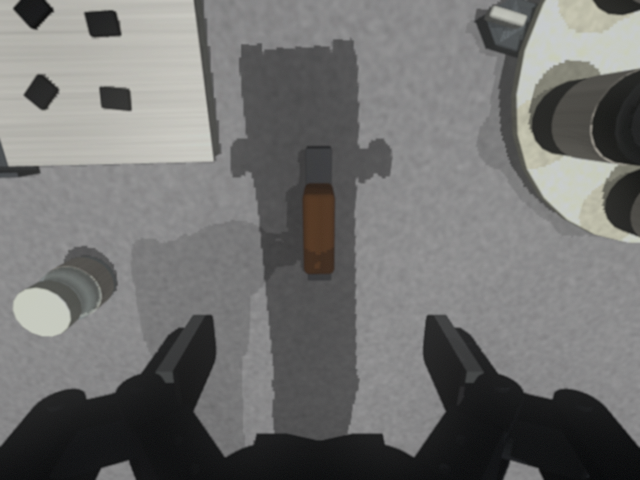

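Emit:
{"name": "send_rows", "arguments": {
  "steps": [
    [[-0.001, -0.001, 0.02], 0],
    [[-0.002, -0.001, 0.05], 0],
    [[-0.002, -0.001, 0.085], 0],
    [[-0.002, -0.001, 0.12], 0],
    [[-0.002, -0.001, 0.145], 0],
    [[-0.002, -0.001, 0.158], 0],
    [[-0.002, -0.001, 0.162], 0],
    [[-0.002, -0.001, 0.162], 0]
  ]
}}

```text
clock: 3.2
position: [0.4612, 0.0081, 0.0389]
ee_rot: [0.732, -0.682, 0.0, -0.0]
ft_force: [-0.5, -0.2, 0.3]
grip_width: 1.006
```

Emit:
{"name": "send_rows", "arguments": {
  "steps": [
    [[0, 0, 0], 0],
    [[0, 0, 0], 0],
    [[0, 0, 0], 0],
    [[0, 0, 0], 0],
    [[0, 0, 0], 0],
    [[0, 0, 0], 0],
    [[0, 0, 0], 0],
    [[0, 0, 0], 0]
  ],
  "hand": 0,
  "force": 60
}}

```text
clock: 4.2
position: [0.4609, 0.0084, 0.0385]
ee_rot: [0.732, -0.682, 0.0, -0.0]
ft_force: [-1.3, -0.5, 5.4]
grip_width: 0.275
```

```bash
python3 - <<'E'
from h import *
rel(.461,.0075,.12,-84.3)
o=manip.get_obs(); print(np.round(o['ft_force'],2),o['joint_pos'].round(3))
b,d,c=snap("scene","s2")
cv2.imwrite('pics/s2c.png',cv2.resize(b[220:420,250:510],None,fx=3,fy=3))
E
```

```text
pos [0.4609 0.0084 0.0385] yaw -85.95 tilt [ 3.e-04 -2.e-04 -1.e+00] t 4.2 w 0.275
shift [0.0009, -0.0, -0.0815] spin -0.0287
[-1.25 -0.46  5.41] [ 0.506  0.259 -0.674  2.053  0.207  0.895 -1.782]
```

View pics/s2c.png

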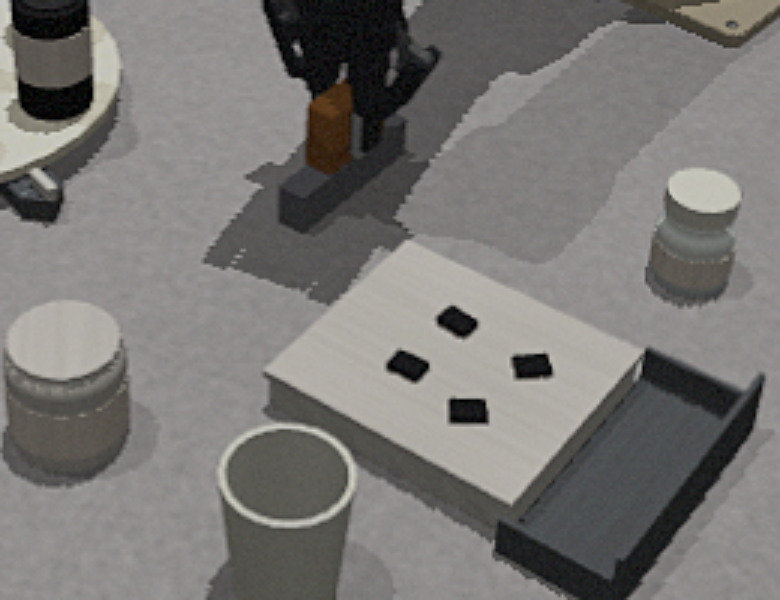

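```bash
python3 - <<'E'
from h import *
rel(.461,.0084,.12,-84.3)
rel(.5788,.1359,.12,-84.3)
E
```

```text
pos [0.461  0.0084 0.0385] yaw -85.95 tilt [ 3.e-04 -1.e-04 -1.e+00] t 4.25 w 0.275
shift [0.0, -0.0001, -0.0815] spin -0.0287
pos [0.461  0.0084 0.0385] yaw -85.95 tilt [ 3.e-04 -1.e-04 -1.e+00] t 4.25 w 0.275
shift [-0.1188, -0.1266, -0.0815] spin -0.0287
```

Emit:
{"name": "send_rows", "arguments": {
  "steps": [
    [[0, 0, -0.02], 0],
    [[0, 0, -0.05], 0],
    [[-0.01, -0.01, -0.075], -0.01],
    [[-0.035, -0.037, -0.0815], -0.015],
    [[-0.065, -0.069, -0.0815], -0.02],
    [[-0.095, -0.1, -0.0815], -0.0287],
    [[-0.1135, -0.1205, -0.0815], -0.0287],
    [[-0.1188, -0.1266, -0.0815], -0.0287]
  ]
}}

```text
clock: 5.25
position: [0.5787, 0.1373, 0.1189]
ee_rot: [0.742, -0.67, -0.001, 0.0]
ft_force: [0.3, -0.0, -1.7]
grip_width: 0.274
```

Emit:
{"name": "send_rows", "arguments": {
  "steps": [
    [[0, 0, 0], 0],
    [[0, 0, 0], 0],
    [[0, 0, 0.01], 0],
    [[0, 0, 0.02], 0],
    [[0, 0, 0.02], 0],
    [[0, 0, 0.02], 0],
    [[0, 0, 0.02], 0],
    [[0, 0, 0.02], 0]
  ]
}}

```text
clock: 6.25
position: [0.5788, 0.1359, 0.1001]
ee_rot: [0.741, -0.671, 0.0, -0.0]
ft_force: [0.7, 0.2, -1.7]
grip_width: 0.273
```

```bash
python3 - <<'E'
from h import *
rel(.5788,.1359,.07,-84.3)
b,d,c=snap("scene","s3")
cv2.imwrite('pics/s3c.png',cv2.resize(b[220:420,250:510],None,fx=3,fy=3))
b,d,c=snap("top","t3")
cv2.imwrite('pics/t3c.png',cv2.resize(b[130:350,130:350],None,fx=2.7,fy=2.7))
E
```

```text
pos [0.5788 0.1359 0.1001] yaw -84.3 tilt [ 4.e-04 -0.e+00 -1.e+00] t 6.25 w 0.273
shift [0.0, 0.0, 0.0301] spin 0.0001
```

View pics/s3c.png

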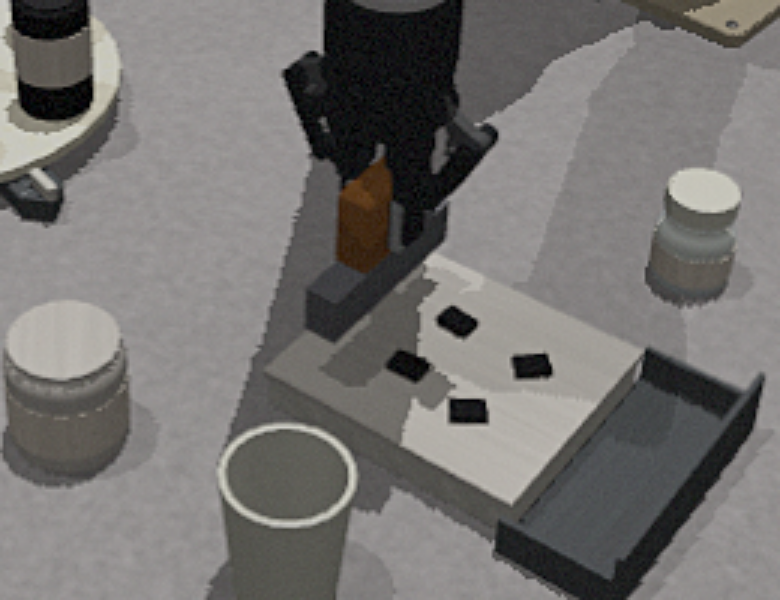

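View pics/t3c.png

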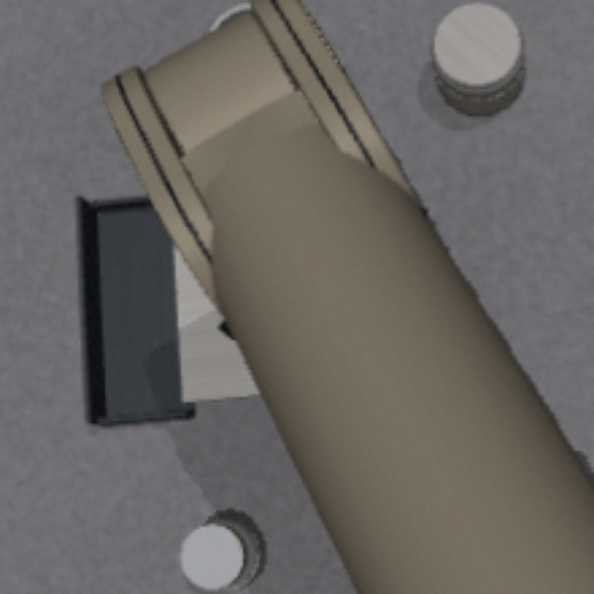

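Emit:
{"name": "send_rows", "arguments": {
  "steps": [
    [[0, 0, 0.015], 0],
    [[0, 0, 0.027], 0],
    [[0, 0, 0.0303], 0],
    [[-0.004, 0, 0.0303], 0],
    [[-0.014, 0, 0.0303], 0],
    [[-0.024, 0, 0.0303], 0],
    [[-0.034, 0, 0.0303], 0],
    [[-0.044, 0, 0.0303], 0]
  ]
}}

```text
clock: 7.35
position: [0.5741, 0.1805, 0.0695]
ee_rot: [0.742, -0.671, 0.0, -0.0]
ft_force: [0.2, -0.2, -2.0]
grip_width: 0.275
```

```bash
python3 - <<'E'
from h import *
rel(.5788,.1359,.07,-84.3)
b,d,c=snap("scene","s4")
cv2.imwrite('pics/s4c.png',cv2.resize(b[220:420,250:510],None,fx=3,fy=3))
E
```

```text
pos [0.5741 0.1805 0.0695] yaw -84.28 tilt [ 0.  0. -1.] t 7.35 w 0.275
shift [0.0449, -0.0002, -0.0005] spin 0.0004
```

View pics/s4c.png

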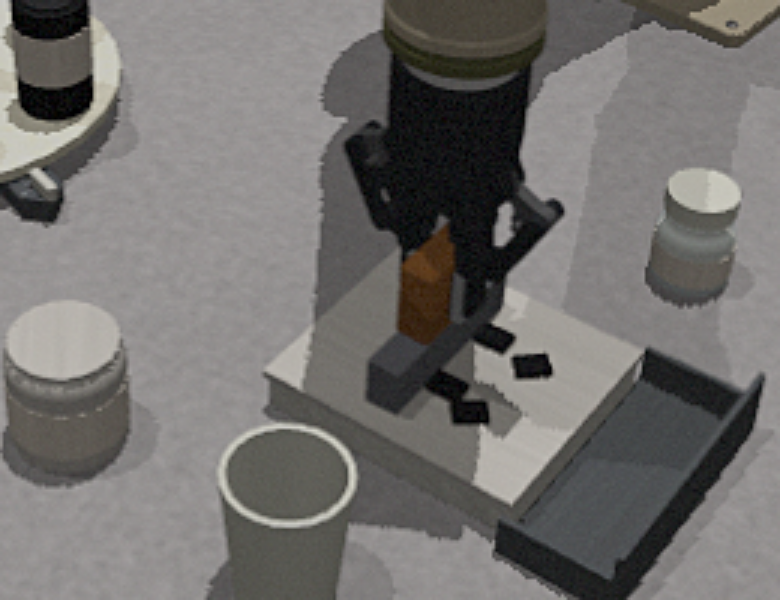

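Emit:
{"name": "send_rows", "arguments": {
  "steps": [
    [[-0.008, 0, 0], 0],
    [[-0.018, 0, 0], 0],
    [[-0.028, 0, 0], 0],
    [[-0.038, 0, 0], 0],
    [[-0.048, 0, 0], 0],
    [[-0.058, 0, 0], 0],
    [[-0.066, 0, 0], 0],
    [[-0.072, 0, 0], 0]
  ]
}}

```text
clock: 8.4
position: [0.567, 0.2518, 0.0695]
ee_rot: [0.741, -0.671, 0.0, 0.0]
ft_force: [-0.4, 0.2, -1.4]
grip_width: 0.276
```

Emit:
{"name": "send_rows", "arguments": {
  "steps": [
    [[-0.006, 0, 0], 0],
    [[-0.012, 0, 0], 0],
    [[-0.018, 0, 0], 0],
    [[-0.022, 0, 0], 0],
    [[-0.025, 0, 0], 0],
    [[-0.026, 0, 0], 0],
    [[-0.026, 0, 0], 0],
    [[-0.026, 0, 0], 0]
  ]
}}

```text
clock: 9.4
position: [0.5647, 0.2769, 0.0695]
ee_rot: [0.741, -0.671, 0.0, 0.0]
ft_force: [0.2, -0.7, -1.4]
grip_width: 0.276
```

```bash
python3 - <<'E'
from h import *
rel(.5788,.1359,.07,-84.3); print(manip.get_obs()['ft_force'])
b,d,c=snap("scene","s5")
cv2.imwrite('pics/s5c.png',cv2.resize(b[220:420,250:510],None,fx=3,fy=3))
b,d,c=snap("wrist","w5")
E
```

```text
pos [0.5647 0.2769 0.0695] yaw -84.32 tilt [ 1.e-04 -2.e-04 -1.e+00] t 9.4 w 0.276
shift [0.1417, -0.0001, -0.0005] spin -0.0003
[ 0.24483088 -0.68234678 -1.36105372]
```

View pics/s5c.png

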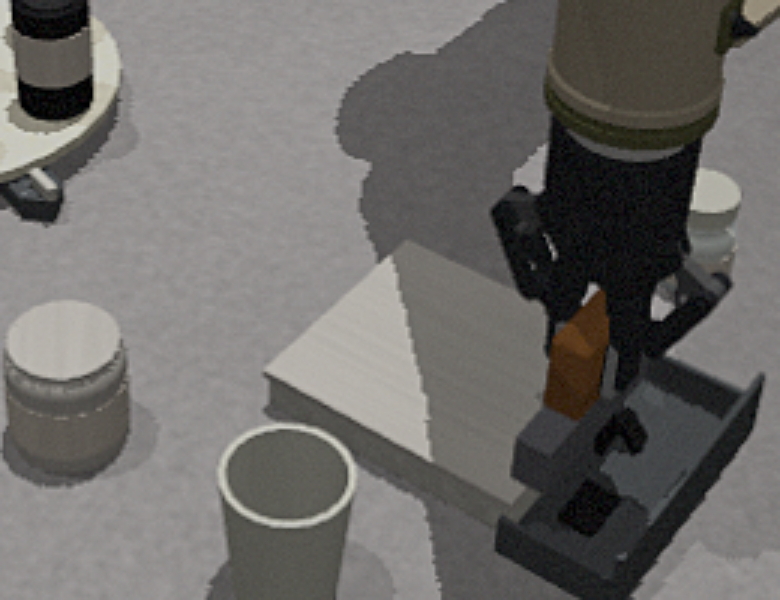

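View pics/w5.png

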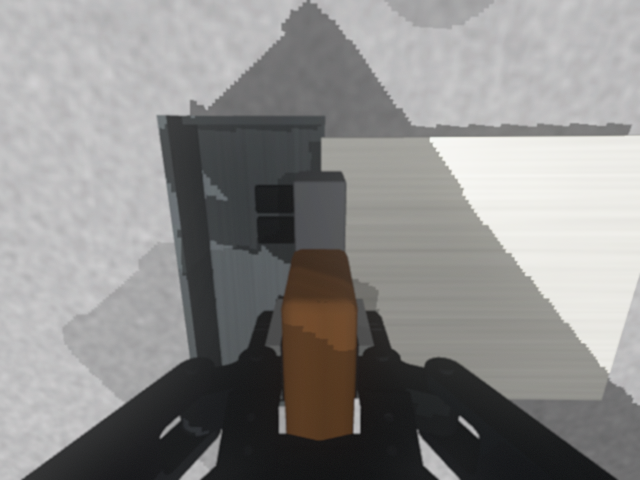

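Emit:
{"name": "send_rows", "arguments": {
  "steps": [
    [[0, 0, -0.01], 0],
    [[0, 0, -0.03], 0],
    [[0, 0, -0.06], 0],
    [[0.02, 0.0, -0.075], 0],
    [[0.05, 0, -0.08], 0],
    [[0.09, 0, -0.08], 0],
    [[0.125, 0, -0.08], 0],
    [[0.14, 0, -0.08], 0]
  ]
}}

```text
clock: 10.5
position: [0.5793, 0.1356, 0.1509]
ee_rot: [0.74, -0.672, 0.001, -0.0]
ft_force: [0.3, 0.3, -1.6]
grip_width: 0.271
```

```bash
python3 - <<'E'
from h import *
rel(.461,.0084,.15,-85.9); print(manip.get_obs()['ft_force'])
b,d,c=snap("scene","s6")
cv2.imwrite('pics/s6c.png',cv2.resize(b[320:420,400:520],None,fx=6,fy=6))
b,d,c=snap("wrist","w6")
E
```

```text
pos [0.5793 0.1356 0.1509] yaw -84.45 tilt [ 1.7e-03 -8.0e-04 -1.0e+00] t 10.5 w 0.271
shift [0.1152, 0.13, 0.0008] spin 0.0253
[ 0.3056084   0.26376972 -1.60579594]
```

View pics/s6c.png

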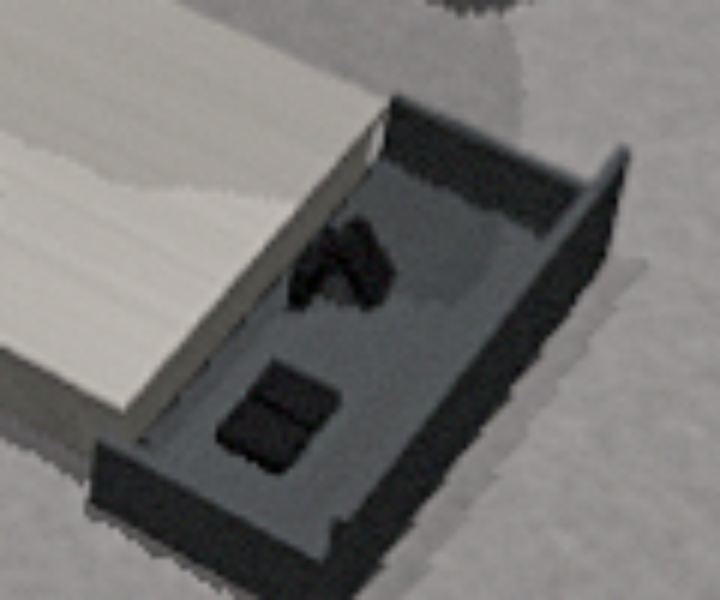

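View pics/w6.png

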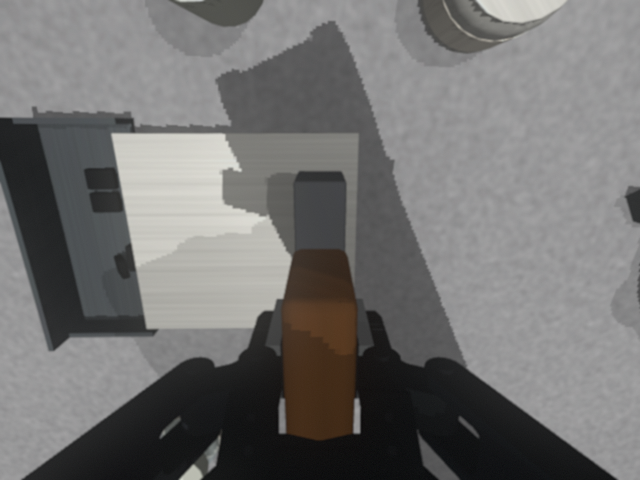

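Emit:
{"name": "send_rows", "arguments": {
  "steps": [
    [[0.008, 0.009, 0], 0],
    [[0.025, 0.028, 0], 0.005],
    [[0.045, 0.051, 0], 0.01],
    [[0.067, 0.076, 0.002], 0.015],
    [[0.088, 0.099, 0.01], 0.02],
    [[0.104, 0.117, 0.025], 0.025],
    [[0.113, 0.128, 0.045], 0.025],
    [[0.115, 0.13, 0.065], 0.025]
  ]
}}

```text
clock: 11.6
position: [0.4596, 0.0107, 0.0842]
ee_rot: [0.733, -0.68, 0.0, 0.0]
ft_force: [0.2, 0.5, -1.1]
grip_width: 0.275
```

```bash
python3 - <<'E'
from h import *
rel(.461,.0084,.0387,-85.9); 
b,d,c=snap("top","t7")
cv2.imwrite('pics/t7c.png',cv2.resize(b[180:310,150:300],None,fx=4,fy=4))
E
```

```text
pos [0.4596 0.0107 0.0842] yaw -85.68 tilt [ 3.e-04 -9.e-04 -1.e+00] t 11.6 w 0.275
shift [0.0024, -0.0012, 0.0455] spin 0.0039
```

View pics/t7c.png

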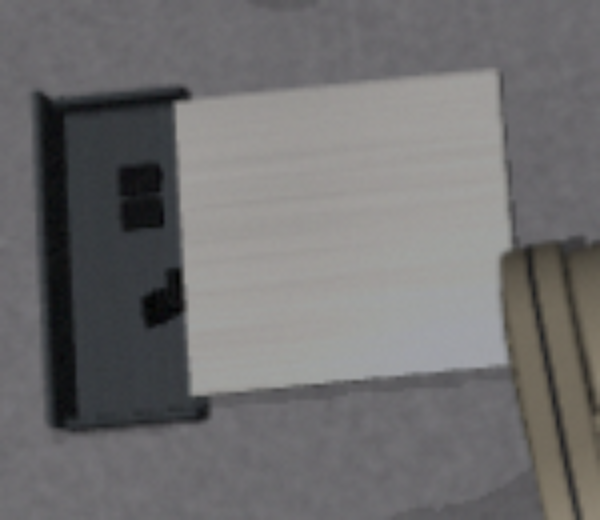

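Emit:
{"name": "send_rows", "arguments": {
  "steps": [
    [[0, 0, 0.008], 0],
    [[0, 0, 0.02], 0],
    [[0, 0, 0.033], 0],
    [[0, 0, 0.041], 0],
    [[0, 0, 0.0445], 0],
    [[0, 0, 0.0455], 0],
    [[0, 0, 0.0458], 0],
    [[0, 0, 0.0458], 0]
  ]
}}

```text
clock: 12.65
position: [0.4607, 0.0105, 0.0389]
ee_rot: [0.733, -0.68, 0.0, -0.0]
ft_force: [-0.2, -0.7, -2.0]
grip_width: 0.274
```

Emit:
{"name": "send_rows", "arguments": {
  "steps": [
    [[0, 0, 0], 0],
    [[0, 0, 0], 0],
    [[0, 0, 0], 0],
    [[0, 0, 0], 0],
    [[0, 0, 0], 0],
    [[0, 0, 0], 0],
    [[0, 0, 0], 0],
    [[0, 0, 0], 0]
  ],
  "hand": 1
}}

```text
clock: 13.65
position: [0.4606, 0.0105, 0.0387]
ee_rot: [0.733, -0.68, 0.0, -0.0]
ft_force: [0.3, -1.1, -0.2]
grip_width: 1.002
```

Emit:
{"name": "send_rows", "arguments": {
  "steps": [
    [[0, 0, -0.005], 0],
    [[0, 0, -0.02], 0],
    [[0, 0, -0.045], 0],
    [[0, 0, -0.085], 0],
    [[0, 0, -0.13], 0],
    [[0, 0, -0.175], 0],
    [[0, 0, -0.215], 0],
    [[0, 0, -0.23], 0]
  ]
}}

```text
clock: 14.65
position: [0.4612, 0.0109, 0.2719]
ee_rot: [0.733, -0.68, 0.002, -0.001]
ft_force: [0.3, 0.9, -0.5]
grip_width: 1.002
```

```bash
python3 - <<'E'
from h import *
rel(.592,-.276,.27,-157); print(manip.get_obs()['joint_pos'].round(3))
b,d,c=snap("wrist","w8")
E
```

```text
pos [0.4612 0.0109 0.2719] yaw -85.7 tilt [ 4.2e-03 -8.0e-04 -1.0e+00] t 14.65 w 1.002
shift [0.2959, -0.1089, 0.0027] spin 1.2444
[ 0.606 -0.025 -0.706  1.779 -0.015  1.378 -1.593]
```

View pics/w8.png

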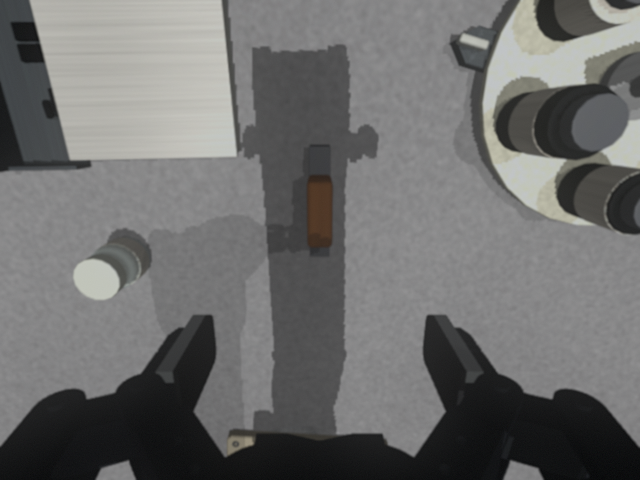

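Emit:
{"name": "send_rows", "arguments": {
  "steps": [
    [[0.01, -0.004, 0], 0.04],
    [[0.035, -0.013, 0], 0.13],
    [[0.065, -0.024, 0], 0.26],
    [[0.1, -0.037, 0], 0.41],
    [[0.135, -0.05, 0], 0.56],
    [[0.17, -0.063, 0], 0.71],
    [[0.205, -0.076, 0], 0.86],
    [[0.24, -0.089, 0], 1.0]
  ]
}}

```text
clock: 15.7
position: [0.5668, -0.224, 0.2663]
ee_rot: [-0.314, 0.949, 0.001, -0.001]
ft_force: [1.1, 0.3, 0.3]
grip_width: 1.003
```

```bash
python3 - <<'E'
from h import *
rel(.592,-.276,.27,-157); print(manip.get_obs()['joint_pos'].round(3))
E
```

```text
pos [ 0.5668 -0.224   0.2663] yaw -143.41 tilt [-3.2e-03  9.0e-04 -1.0e+00] t 15.7 w 1.003
shift [0.0108, -0.0568, -0.0038] spin 0.2372
[ 0.678  0.324 -0.482  1.428  0.149  1.429 -2.306]
```

Emit:
{"name": "send_rows", "arguments": {
  "steps": [
    [[0.003, -0.018, 0], 0.07],
    [[0.007, -0.038, 0], 0.15],
    [[0.01, -0.051, 0], 0.21],
    [[0.0108, -0.0568, -0.003], 0.237],
    [[0.0108, -0.0568, -0.003], 0.237],
    [[0.0108, -0.0568, -0.003], 0.237],
    [[0.0108, -0.0568, -0.003], 0.237],
    [[0.0108, -0.0568, -0.003], 0.237]
  ]
}}

```text
clock: 16.7
position: [0.5926, -0.2739, 0.2719]
ee_rot: [-0.203, 0.979, -0.0, 0.0]
ft_force: [0.2, 0.2, 1.1]
grip_width: 1.002
```

```bash
python3 - <<'E'
from h import *
rel(.592,-.276,.27,-157); print(manip.get_obs()['joint_pos'].round(3))
b,d,c=snap("wrist","w9")
b,d,c=snap("scene","s9")
E
```

```text
pos [ 0.5926 -0.2739  0.2719] yaw -156.58 tilt [ 2.e-04 -2.e-04 -1.e+00] t 16.7 w 1.002
shift [0.0014, -0.0017, 0.0019] spin 0.0073
[ 0.664  0.41  -0.422  1.298  0.165  1.467 -2.476]
```

View pics/w9.png

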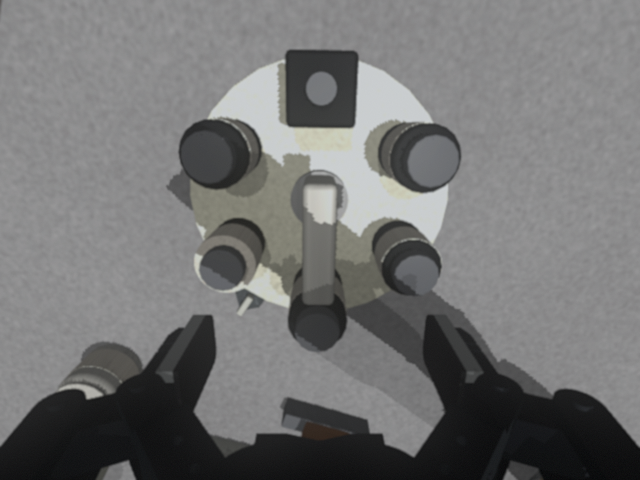

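View pics/s9.png

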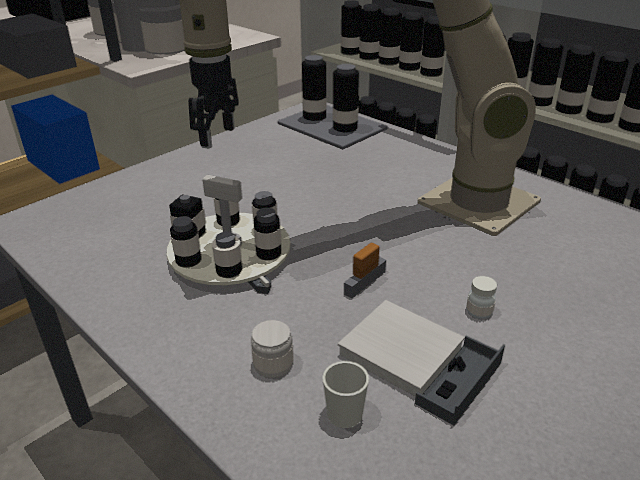

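```bash
python3 - <<'E'
from h import *
b=cv2.imread('pics/w9.png'); c=cam("wrist",manip.get_obs())
cv2.imwrite('pics/w9c.png',cv2.resize(b[160:330,180:380],None,fx=4,fy=4)[:600])
w=toplane(c,[[305,184],[335,184],[335,304],[303,304]],.193); print(w.round(4).tolist(),w.mean(0))
for a,e in((0,3),(1,2)):
  v=w[a]-w[e]; print(np.linalg.norm(v),np.degrees(np.arctan2(v[1],v[0])))
# disc ellipse / canister caps
p=toplane(c,[[321,88]],.135); print(p)
print("ptr",toplane(c,[[247,303]],.03))
E
```

```text
[[0.6193, -0.3133], [0.6025, -0.3206], [0.569, -0.2458], [0.589, -0.2371]] [ 0.5949583  -0.27920118]
0.08198916626575656 -68.3123597306045
0.08196020475983568 -65.836943146112
[[ 0.63317999 -0.37045406]]
ptr [[ 0.62292294 -0.12839131]]
```

View pics/w9c.png

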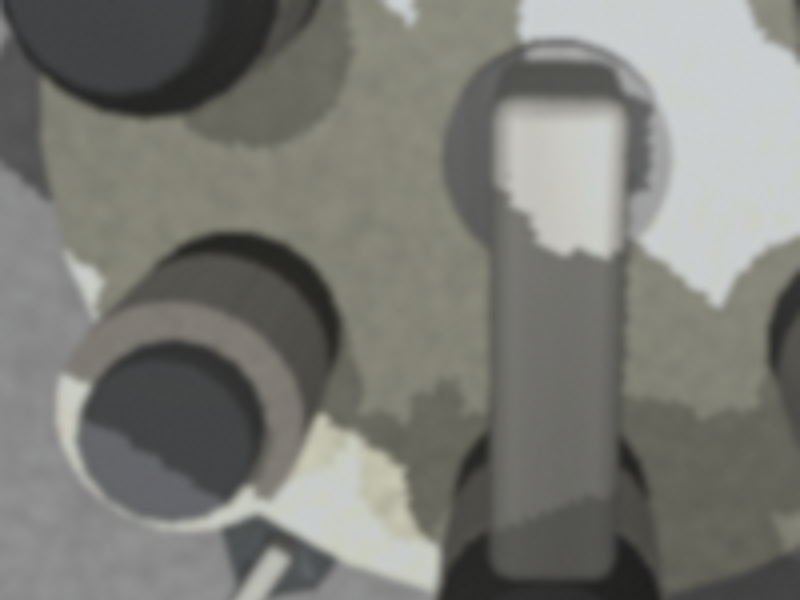

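```bash
python3 - <<'E'
from h import *
rel(.593,-.2775,.152,-156.9)
E
```

```text
pos [ 0.5926 -0.274   0.2719] yaw -156.59 tilt [ 2.e-04 -2.e-04 -1.e+00] t 16.8 w 1.001
shift [0.0011, -0.0033, 0.1199] spin 0.0053
```

Emit:
{"name": "send_rows", "arguments": {
  "steps": [
    [[0.001, -0.003, 0.01], 0.005],
    [[0.001, -0.003, 0.03], 0.005],
    [[0.001, -0.003, 0.055], 0.005],
    [[0.001, -0.003, 0.08], 0.005],
    [[0.001, -0.003, 0.102], 0.005],
    [[0.001, -0.003, 0.115], 0.005],
    [[0.001, -0.003, 0.12], 0.005],
    [[0.001, -0.003, 0.12], 0.005]
  ]
}}

```text
clock: 17.8
position: [0.5931, -0.2773, 0.152]
ee_rot: [-0.2, 0.98, -0.0, 0.0]
ft_force: [-0.7, 0.6, 0.8]
grip_width: 1.004
```

Emit:
{"name": "send_rows", "arguments": {
  "steps": [
    [[0, 0, 0], 0],
    [[0, 0, 0], 0],
    [[0, 0, 0], 0],
    [[0, 0, 0], 0],
    [[0, 0, 0], 0],
    [[0, 0, 0], 0],
    [[0, 0, 0], 0],
    [[0, 0, 0], 0]
  ],
  "hand": 0,
  "force": 40
}}

```text
clock: 18.8
position: [0.5944, -0.2767, 0.1524]
ee_rot: [-0.201, 0.98, -0.0, 0.001]
ft_force: [6.0, 1.1, 0.3]
grip_width: 0.25
```

```bash
python3 - <<'E'
from h import *
rel(.593,-.2775,.152,-156.9)
o=manip.get_obs(); print(o['joint_pos'].round(3),o['ft_force'].round(2),o['torque'].round(2)); print('ft in tool',R.from_quat(o['ee_rot']).inv().apply(o['ft_force']).round(2))
E
```

```text
pos [ 0.5944 -0.2767  0.1524] yaw -156.83 tilt [ 3.e-03 -1.e-04 -1.e+00] t 18.8 w 0.25
shift [0.0016, -0.0002, 0.0004] spin 0.0012
[ 0.668  0.479 -0.41   1.457  0.194  1.243 -2.5  ] [6.   1.12 0.26] [-0.07 -0.87  0.01]
ft in tool [-5.96 -1.33 -0.24]
```

Emit:
{"name": "send_rows", "arguments": {
  "steps": [
    [[-0.0015, 0, 0], 0],
    [[-0.0015, 0, 0], 0],
    [[-0.0015, 0, 0], -0.03],
    [[-0.0015, 0, 0], -0.1],
    [[-0.0015, 0, 0], -0.2],
    [[-0.0015, 0, 0], -0.3],
    [[-0.0015, 0, 0], -0.4],
    [[-0.0015, 0, 0], -0.5]
  ]
}}

```text
clock: 19.8
position: [0.5941, -0.2768, 0.1524]
ee_rot: [-0.438, 0.899, -0.0, -0.0]
ft_force: [-3.4, 0.0, 5.8]
grip_width: 0.254
```

```bash
cat >> h.py <<'E'
def st():
    rel(.5945,-.277,.152,75.5-90)
    o=manip.get_obs(); print(o['joint_pos'].round(3),'ft w',o['ft_force'].round(2),'tq',o['torque'].round(2)); print('ft in tool',R.from_quat(o['ee_rot']).inv().apply(o['ft_force']).round(2))
E
python3 -c "
from h import *
st()"
```

```text
pos [ 0.5941 -0.2768  0.1524] yaw -128.08 tilt [-1.e-04 -4.e-04 -1.e+00] t 19.8 w 0.254
shift [-0.0001, -0.0004, 0.0004] spin -1.9824
[ 0.727  0.496 -0.495  1.451  0.241  1.255 -2.028] ft w [-3.44  0.04  5.81] tq [ 0.21  0.59 -0.06]
ft in tool [ 2.1   2.73 -5.81]
```

Low forces; continue turning.

Emit:
{"name": "send_rows", "arguments": {
  "steps": [
    [[0, 0, 0], -0.12],
    [[0, 0, 0], -0.24],
    [[0, 0, 0], -0.36],
    [[0, 0, 0], -0.48],
    [[0, 0, 0], -0.6],
    [[0, 0, 0], -0.72],
    [[0, 0, 0], -0.84],
    [[0, 0, 0], -0.94]
  ]
}}

```text
clock: 20.8
position: [0.594, -0.2774, 0.1524]
ee_rot: [0.797, -0.603, 0.0, 0.0]
ft_force: [-3.2, -0.6, 5.2]
grip_width: 0.253
```

```bash
python3 -c "
from h import *
st()"
```

```text
pos [ 0.594  -0.2774  0.1524] yaw -74.24 tilt [-2.e-04 -9.e-04 -1.e+00] t 20.8 w 0.253
shift [-0.0002, -0.0006, 0.0004] spin -1.0426
[ 0.84   0.533 -0.661  1.444  0.333  1.278 -1.145] ft w [-3.22 -0.63  5.18] tq [ 0.03  0.59 -0.1 ]
ft in tool [-0.26  3.27 -5.18]
```

Emit:
{"name": "send_rows", "arguments": {
  "steps": [
    [[0, 0, 0], -0.14],
    [[0, 0, 0], -0.28],
    [[0, 0, 0], -0.42],
    [[0, 0, 0], -0.56],
    [[0, 0, 0], -0.7],
    [[0, 0, 0], -0.84],
    [[0, 0, 0], -0.96],
    [[0, 0, 0], -1.04]
  ]
}}

```text
clock: 21.8
position: [0.5944, -0.2777, 0.1524]
ee_rot: [0.992, -0.128, 0.0, 0.001]
ft_force: [-0.3, -1.7, 4.4]
grip_width: 0.25
```

Emit:
{"name": "send_rows", "arguments": {
  "steps": [
    [[0, 0, 0], -0.03],
    [[0, 0, 0], -0.05],
    [[0, 0, 0], -0.05],
    [[0, 0, 0], -0.05],
    [[0, 0, 0], -0.05],
    [[0, 0, 0], -0.05],
    [[0, 0, 0], -0.05],
    [[0, 0, 0], -0.05]
  ]
}}

```text
clock: 22.8
position: [0.5945, -0.2777, 0.1524]
ee_rot: [0.995, -0.105, 0.0, 0.001]
ft_force: [-0.1, -2.9, 5.2]
grip_width: 0.251
```

```bash
python3 - <<'E'
from h import *
st()
b,d,c=snap("wrist","w10")
b,d,c=snap("scene","s10")
cv2.imwrite('pics/s10c.png',cv2.resize(b[150:310,140:320],None,fx=3.7,fy=3.7))
b,d,c=snap("top","t10")
cv2.imwrite('pics/t10c.png',cv2.resize(b[145:305,370:550],None,fx=4,fy=4,interpolation=cv2.INTER_CUBIC)[:600])
E
```

```text
pos [ 0.5945 -0.2777  0.1524] yaw -12.01 tilt [ 8.0e-04 -1.5e-03 -1.0e+00] t 22.8 w 0.251
shift [-0.0001, -0.0007, 0.0004] spin 0.0434
[ 0.964  0.596 -0.858  1.436  0.456  1.314 -0.133] ft w [-0.15 -2.87  5.17] tq [-0.43  0.13  0.1 ]
ft in tool [ 0.46  2.84 -5.16]
```

View pics/w10.png

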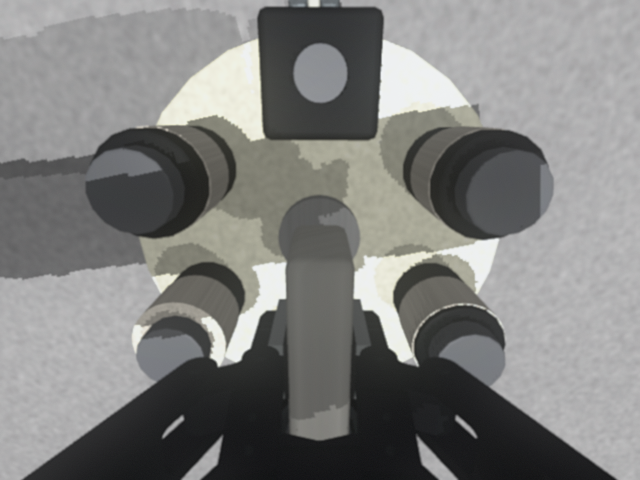

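View pics/s10c.png

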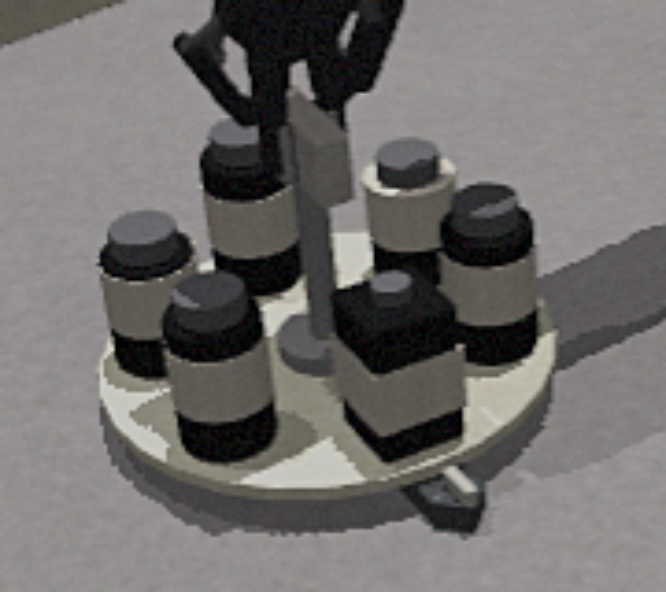

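View pics/t10c.png

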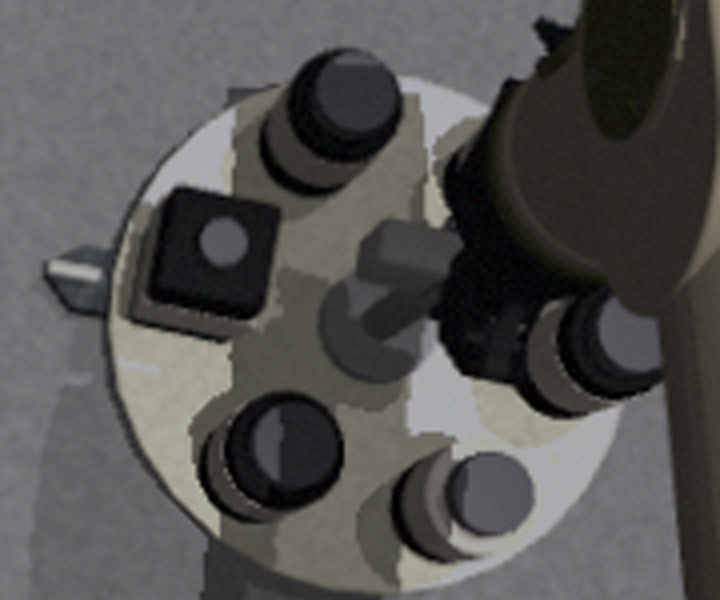

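```bash
python3 - <<'E'
from h import *
off=np.array([370,145.])
ct=cam("top"); o=manip.get_obs(); cw=cam("wrist",o)
for f in("top0","t10"):
    b=cv2.imread(f'pics/{f}.png'); g=b.max(2)
    r=g[205:225,380:398]; 
    m=np.zeros_like(g); m[205:222,380:396]=(r[:17,:16]>135)
    ys,xs=np.nonzero(m); wt=g[ys,xs].astype(float)
    p=toplane(ct,np.c_[xs,ys],.03); 
    q=p.mean(0); u=np.linalg.svd(p-q)[2][0]; print(f,len(xs),q.round(4),np.degrees(np.arctan2(u[1],u[0])).round(1)%180)
A=np.array([.5943,-.2773])
def ang(p,n): 
    v=np.asarray(p).reshape(2)-A; print(n,np.round(p,4),np.linalg.norm(v).round(4),np.degrees(np.arctan2(v[1],v[0])).round(2))
ang(q,"ptr top")
ang(toplane(ct,[np.array([224,241])/4+off],.132),"cap top")
ang(toplane(ct,np.array([[175,187],[282,207],[260,320],[150,297]])/4+off,.12).mean(0),"sq top")
b=cv2.imread('pics/w10.png'); print(b[0:8,285:350].max(2)[::2,::3])
hsv=b.max(2); m=(hsv<75); m[150:]=0; m[:,:245]=0; m[:,395:]=0
cs=rect(m)[0]; rr=cv2.minAreaRect(cs); print(rr)
ang(toplane(cw,[[320.5,73]],.132),"cap wrist")
ang(toplane(cw,[[259,8],[382,9],[377,138],[264,138]],.12).mean(0),"sq wrist")
ang(toplane(cw,[[317,1]],.03),"ptr wrist")
cv2.imwrite('pics/w10c.png',cv2.resize(b[0:40,240:400],None,fx=5,fy=5))
E
```

```text
top0 27 [ 0.6243 -0.1219] 79.8
t10 35 [ 0.6244 -0.1221] 78.3
ptr top [ 0.6244 -0.1221] 0.1581 79.01
cap top [[ 0.6154 -0.1795]] 0.1001 77.82
sq top [ 0.6127 -0.1783] 0.1007 79.47
[[159 128 112 110 112 115 114 113 214 233 234 209 108 112 109 113 114 113
  125 174 168 167]
 [156 114 110 110 114 117 113 104 214 233 234 210  98 113 114 116 115 112
  104 167 169 169]
 [162 123 113 127 140 156 151 100 212 236 236 213  97 133 141 142 140 116
   88 164 172 173]
 [118  89  86 113 119 126 120  77 157 183 184 157  75 100 108 106 110  92
   70 127 135 136]]
((320.0, 72.5), (124.0, 133.0), 0.0)
cap wrist [[ 0.6166 -0.1804]] 0.0994 77.02
sq wrist [ 0.6166 -0.1808] 0.0991 76.99
ptr wrist [[ 0.6256 -0.1298]] 0.1507 78.02
```

View pics/w10c.png

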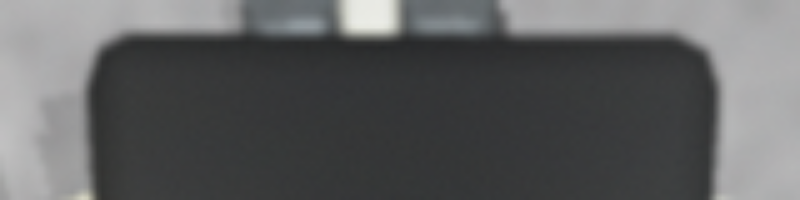

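```bash
python3 - <<'E'
from h import *
from scipy.optimize import least_squares
ct=cam("top"); b=cv2.imread('pics/top0.png'); d=np.load('pics/top0_d.npy')
# depth -> z of disc
def z_at(u,v):
    K,D,P=ct; n=cv2.undistortPoints(np.array([[[u,v]]],float),K,D)[0,0]; D_=d[int(round(v)),int(round(u))]
    return (P[:3,:3]@np.array([n[0]*D_,-n[1]*D_,-D_])+P[:3,3])[2]
for u,v in [(450,180),(447,184),(470,288),(485,230),(500,232),(410,210),(405,255),(495,285),(430,270),(450,200)]:
    print((u,v),b[v,u].max(),round(z_at(u,v),4),end=' ')
print("bench",[round(z_at(u,v),4) for u,v in [(560,100),(350,200),(300,350),(400,120)]], "plate",[round(z_at(u,v),4) for u,v in [(260,260),(230,265),(205,235)]])
# rim: along radial rays in image from (463,227), last transition bright->dark
g=cv2.GaussianBlur(b.max(2),(3,3),0).astype(float); pts=[]
for a in np.radians(np.arange(0,360,3)):
    r=np.arange(50,78,.25); x=463+r*np.cos(a); y=227+r*np.sin(a)
    v=cv2.remap(g.astype(np.float32),x.astype(np.float32)[None],y.astype(np.float32)[None],1)[0]
    dv=v[4:]-v[:-4]; i=dv.argmin()
    if dv[i]<-20: pts.append((x[i+2],y[i+2]))
pts=np.array(pts); print(len(pts))
for z in(.026,.030,.034,.038):
    w=toplane(ct,pts,z)
    f=lambda p:np.hypot(*(w-p[:2]).T)-p[2]
    s=least_squares(f,[.592,-.276,.138],loss='soft_l1',f_scale=.001); res=np.abs(f(s.x))
    ok=res<.004; w2=w[ok]; s=least_squares(lambda p:np.hypot(*(w2-p[:2]).T)-p[2],s.x,loss='soft_l1',f_scale=.001)
    v=np.array([.6244,-.1220])-s.x[:2]
    print(z,s.x.round(4),ok.sum(),'ptr ang',np.degrees(np.arctan2(v[1],v[0])).round(2),np.linalg.norm(v).round(4))
E
```

```text
(450, 180) 152 0.0298 (447, 184) 151 0.0282 (470, 288) 163 0.0313 (485, 230) 162 0.0297 (500, 232) 164 0.0297 (410, 210) 157 0.0342 (405, 255) 129 0.0313 (495, 285) 145 -0.002 (430, 270) 162 0.032 (450, 200) 161 0.0253 bench [np.float64(0.0003), np.float64(0.0021), np.float64(-0.0017), np.float64(-0.0032)] plate [np.float64(0.0307), np.float64(0.0303), np.float64(0.0296)]
85
0.026 [ 0.5959 -0.2775  0.1374] 75 ptr ang 79.63 0.1581
0.03 [ 0.5952 -0.2764  0.1368] 75 ptr ang 79.28 0.1571
0.034 [ 0.5944 -0.2752  0.1363] 75 ptr ang 78.93 0.1561
0.038 [ 0.5937 -0.2741  0.1357] 75 ptr ang 78.58 0.1552
```

Emit:
{"name": "send_rows", "arguments": {
  "steps": [
    [[0, 0, 0], -0.01],
    [[0, 0, 0], -0.02],
    [[0, 0, 0], -0.026],
    [[0, 0, 0], -0.026],
    [[0, 0, 0], -0.026],
    [[0, 0, 0], -0.026],
    [[0, 0, 0], -0.026],
    [[0, 0, 0], -0.026]
  ]
}}

```text
clock: 23.95
position: [0.5945, -0.2778, 0.1523]
ee_rot: [0.996, -0.092, 0.0, 0.001]
ft_force: [0.5, -2.8, 5.2]
grip_width: 0.255
```

```bash
python3 - <<'E'
from h import *
st()
A=np.array([.5948,-.277])
def ang(p,n): 
    v=np.asarray(p).reshape(2)-A; print(n,np.round(p,4),np.linalg.norm(v).round(4),np.degrees(np.arctan2(v[1],v[0])).round(2))
b,d,cw=snap("wrist","w11"); g=b.max(2)
print(g[0:4,300:330].mean(0).round())
# square top edges per row
for y in (15,40,100,130):
    r=g[y,240:400].astype(int); x=np.nonzero(r<75)[0]; print(y,240+x.min(),240+x.max(),480/2+ (x.min()+x.max())/2)
bt,d,ct=snap("top","t11")
gt=cv2.cvtColor(bt,cv2.COLOR_BGR2GRAY)
# square top: near-black region
m=(bt.max(2)<45); m[:185]=0;m[232:]=0;m[:,:402]=0;m[:,446:]=0
c=rect(m)[0]; rr=cv2.minAreaRect(c); print(rr,cv2.contourArea(c))
bx=cv2.boxPoints(rr); w=toplane(ct,bx,.12); ang(w.mean(0),"sq"); 
for i in range(4): v=w[(i+1)%4]-w[i]; print(np.linalg.norm(v).round(4),np.degrees(np.arctan2(v[1],v[0])).round(2))
cv2.imwrite('pics/t11c.png',cv2.resize(bt[175:245,370:460],None,fx=8,fy=8,interpolation=cv2.INTER_CUBIC)[:600])
s,_,_=snap("scene","s11")
cv2.imwrite('pics/s11c.png',cv2.resize(s[210:310,200:300],None,fx=6,fy=6,interpolation=cv2.INTER_CUBIC))
E
```

```text
pos [ 0.5945 -0.2778  0.1523] yaw -10.51 tilt [ 8.0e-04 -1.5e-03 -1.0e+00] t 23.95 w 0.255
shift [-0.0001, -0.0008, 0.0003] spin 0.0696
[ 0.967  0.598 -0.863  1.436  0.459  1.315 -0.108] ft w [ 0.5  -2.81  5.18] tq [-0.43  0.14  0.08]
ft in tool [ 1.01  2.67 -5.18]
[119. 119. 119. 119. 119. 119. 120. 120. 119. 116. 110. 104. 102. 120.
 166. 207. 227. 232. 233. 233. 234. 234. 234. 230. 218. 180. 132. 101.
 108. 114.]
15 259 381 320.0
40 260 381 320.5
100 263 377 320.0
130 264 376 320.0
((422.48797607421875, 209.31600952148438), (29.69498634338379, 29.60554313659668), 10.304845809936523) 807.0
sq [ 0.6105 -0.175 ] 0.1032 81.24
0.0575 -11.77
0.0565 -100.28
0.0576 167.57
0.0559 79.65
```

View pics/t11c.png

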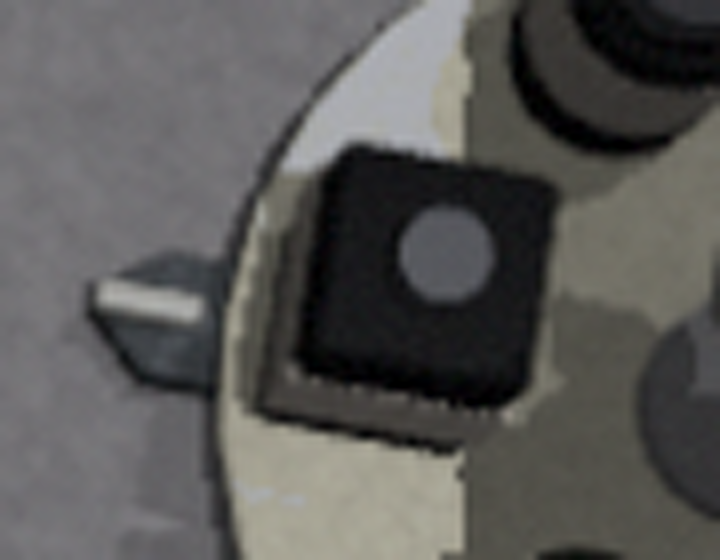

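View pics/s11c.png

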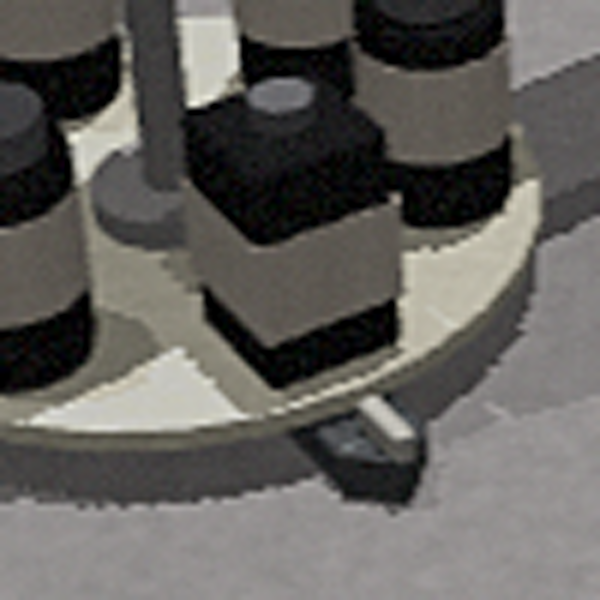

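```bash
python3 - <<'E'
from h import *
st(); print(manip.hand_in())
E
```

```text
pos [ 0.5945 -0.2778  0.1523] yaw -10.51 tilt [ 9.0e-04 -1.5e-03 -1.0e+00] t 24.1 w 0.25
shift [-0.0001, -0.0007, 0.0003] spin 0.0696
[ 0.967  0.598 -0.863  1.436  0.459  1.315 -0.108] ft w [ 0.43 -2.19  5.37] tq [-0.4   0.1   0.01]
ft in tool [ 0.83  2.08 -5.37]
the job is handed in; nothing more can be done
None
```

View pics/s11.png

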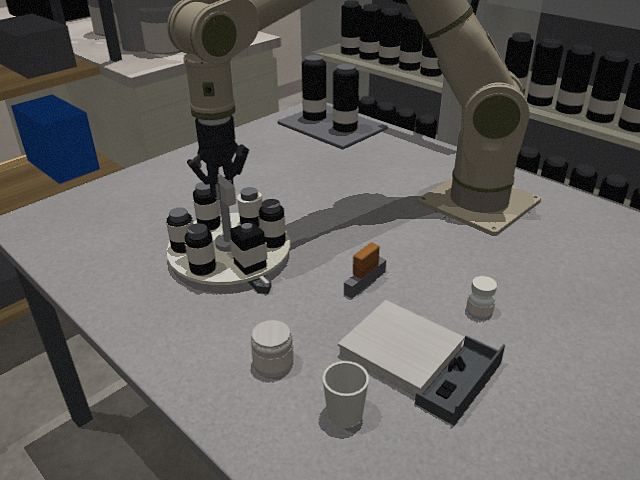

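The job was handed in at 24.1 s. I swept all four chips into the trough with one scraper push and stood the scraper back upright at its old spot. I then gripped the bar and turned the carousel about 146° so the square canister faces the pointer; the gripper still holds the bar.

**Last checks:**
- **Chips:** the plate is bare and all four chips are in the trough. Two lie flat, and one of the other two leans on its neighbour, below the plate's top.
- **Scraper and bystanders:** the last scene picture shows the scraper upright, and the tin, cup and jar where they were.
- **Alignment:** the arm's pose puts the canister at about 79.4°. The top view puts the pointer at about 79.3°. In the wrist view the canister and pointer are within about 1 pixel.
- **Disagreement:** the top camera was noisier. The canister's edges there gave about 78.8°, but its centre gave 81.2° from a rough mask, which I discounted. I expect the error to be about 0.5°, possibly 1°.
- **Forces:** the wrist force readings at the end of each move stayed under about 7 N.

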